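Fetch the rear utensil from the crowded pantry hook

TASK

In the pantry, the narrow spreader hangs at the back of the crowded hook, behind the turner and the skimmer. Hang the turner and then the skimmer on the spare hook, sliding each one gently but firmly back until it bears against what is behind it (the turner against the sprung stop, pressing its spring a little, the skimmer against the turner) without forcing anything; then take the spreader off and set it down gently, blade first, inside the wooden caddy. Let go of everything and leave the jars and the tin alone.

Things in the scene. Friction and masses are not known exactly. Their poses are not given: they have to be found in the camera images.
- turner: Slotted turner, frontmost on the crowded hook, about 0.16 kg. Wooden end, steel shaft 12 x 6, blade 68 wide, 4 thick, z=-98 to -165. Origin: middle of the top of its eye, which rests on the hook arm; z up the handle, x through the eye (as the arm's x when hung), y across. Eye: hole 16 wide (y), 28 high (z 0 to -28), in a boss 22 thick (x), 30 wide, z=+8 to -36.
- turner_tab (a point): Middle of the turner's grip tab, 27 above its origin; axes as the turner's. The tab is 34 wide (y), 12 thick (x), from 8 to 40 above the origin: grip it from above across its 34 mm width. All three utensils have the same tab, eye and boss.
- skimmer: Skimmer, in the middle on the crowded hook, about 0.15 kg; origin, axes, tab, eye and boss as the turner's. Perforated round blade, diameter 66, 4 thick, lowest point z=-165.
- spreader: Narrow straight spreader, rearmost on the crowded hook, about 0.13 kg; origin, axes, tab, eye and boss as the turner's. Plain blade 34 wide (y), 4 thick, z=-98 to -165, square end.
- spreader_end (a point): Middle of the lower end of the spreader's blade, 165 below its origin; axes as the spreader's.
- full_hook: The crowded hook: fixed dark steel stand, foot 200 x 100 x 12. Origin on the table under the middle of its arm; x along the arm, from the open tip (-x) to the post (+x), z up. Level round arm, diameter 8, top at z=219, x=-68 to the post at x=82 (16 thick, no higher than the arm). Black collar at x=64 to 74. Utensil origins hang within about 5 of x=-34, 0, +34.
- full_hook_tip (a point): Crown of the crowded hook's upturned tip: x=-72 and z=231 on the hook; the metal ends at x=-76, z=231. To pass over it an eye must be raised about 16 mm above its hanging height (12 to 20 fits), and the utensil's origin drawn along the arm beyond x=-90; the same the other way to hang it.
- spare_hook: The spare hook: empty fixed stand of the same shape, size, tip and axes as the crowded hook, with a sprung stop on its arm: a black round pad (diameter 24) before a clamped collar. Where the stop is clamped differs each time and is not reported: the pad's front face is anywhere from x=0 to +40, to be felt or seen.
- spare_hook_tip (a point): Crown of the spare hook's upturned tip, as on the crowded hook. Both arms are springy wire: pressed down or up at the middle they bend about 1 mm per 4 N, nearer the tip more easily, and under three utensils the arm sags about 1 mm; sideways they are stiff.
- spare_hook_arm (a point): Top of the middle of the spare hook's arm: x=0, z=219 on the hook. The pad on this arm yields about 1 mm per 3 N, 10 mm at most, then is hard; let go, it moves the utensil back a few mm. Push with 6 to 12 N: under 4 N is not bearing, over 20 N between utensils or on a hook is forcing.
- caddy: Wooden utensil caddy, fixed, open at the top. Origin under its centre; outside 50 (x) x 84 (y) x 110 high, walls 6 thick, inside 38 x 72. On its floor a soft cork mat, top 14 above the table, that yields 1 mm per 3 N, 6 mm at most. The spreader stands on the mat, blade across y, and may lean on the rim. Over 20 N against it is too hard.
- caddy_mouth (a point): Centre of the caddy's mouth, 110 above the table; axes as the caddy's.
- glass_jar: Bystander: glass jar with black lid, diameter 72, 100 high, origin under its centre.
- tin: Bystander: food tin, diameter 70, 85 high, origin under its centre.
- spice_jar: Bystander: small amber spice jar, diameter 44, 85 high, origin under its centre.

How it is judged:
On the way, in this order (a step that is already met when the one before it is completed fails the run):
1. the turner hangs on the spare hook and bears on its stop with more than 4 N (x of turner in the frame of spare_hook between -0.058 and 0.065 m and y of turner in the frame of spare_hook between -0.015 and 0.015 m and z of turner in the frame of spare_hook between 0.212 and 0.229 m and x of turner in the frame of spare_hook above -0.02 m and contact force between turner and spare_hook above 4 N), for 0.15 s.
2. the skimmer hangs on the spare hook and bears on the turner with more than 4 N (x of turner in the frame of spare_hook between -0.058 and 0.065 m and y of turner in the frame of spare_hook between -0.015 and 0.015 m and z of turner in the frame of spare_hook between 0.212 and 0.229 m and x of skimmer in the frame of spare_hook between -0.058 and 0.065 m and y of skimmer in the frame of spare_hook between -0.015 and 0.015 m and z of skimmer in the frame of spare_hook between 0.212 and 0.229 m and contact force between skimmer and turner above 4 N), for 0.15 s.
At the end, for the whole second after the job is handed in: Turner and skimmer hang on the spare hook's arm behind its tip (origin within 15 mm sideways, 212 to 229 mm high, x -58 to +65 mm); spreader inside the caddy, blade end under 25 mm above the caddy's underside, within 0.6 rad of upright; hung ones at rest (under 0.1 m/s), spreader under 0.5 m/s (x of turner in the frame of spare_hook between -0.058 and 0.065 m and y of turner in the frame of spare_hook between -0.015 and 0.015 m and z of turner in the frame of spare_hook between 0.212 and 0.229 m and x of skimmer in the frame of spare_hook between -0.058 and 0.065 m and y of skimmer in the frame of spare_hook between -0.015 and 0.015 m and z of skimmer in the frame of spare_hook between 0.212 and 0.229 m and x of spreader_end in the frame of caddy between -0.02 and 0.02 m and y of spreader_end in the frame of caddy between -0.037 and 0.037 m and z of spreader_end in the frame of caddy below 0.025 m and angle between spreader's own z axis and vertical below 0.6 rad and linear speed of each of turner, skimmer below 0.1 m/s and linear speed of spreader below 0.5 m/s); the robot touches nothing.
It fails at once if more than 20 N between a utensil and a hook (contact force between any of turner, skimmer, spreader and full_hook above 20 N or contact force between any of turner, skimmer, spreader and spare_hook above 20 N).
It fails at once if more than 20 N between two utensils (contact force between turner and skimmer above 20 N or contact force between any of skimmer, turner and spreader above 20 N).
It fails at once if the spreader is dropped or driven into the caddy (more than 20 N) (contact force between spreader and caddy above 20 N).
It fails at once if a jar or the tin is moved by more than 20 mm or tipped (distance of any of glass_jar, tin, spice_jar from where it was at the start of the episode above 0.02 m or angle between any of glass_jar, tin, spice_jar's own z axis and vertical above 0.2 rad).
It also fails if it takes over 72 s, if anything falls off the work surface, if the arm or the gripper's body presses on something with over 40 N, if the wrist force passes 120 N, or if a joint passes its speed limit or range.

ROBOT

A 7-joint arm with a two-finger parallel gripper is mounted at the origin on the work surface. World frame = base frame: x ahead of the robot, y to its left, z up, the work surface at z = 0. Lengths are in m, angles in rad, forces in N, time in s.
With the tool pointing down it reaches from about 0.35 to 0.9 m from the base axis. Payload 19.9 kg.
Tool frame: the origin (TCP) lies between the finger pads; the fingertips stand robot.tcp_to_tips ahead of it and the grasp point (between the pads) lies 2 mm behind it (robot.tcp_to_tips is the distance from the TCP to the fingertips, in m); z points along the fingers, y is the direction in which the jaws open and shut (so a half turn about z gives the same grasp; the last joint's range is limited). The gripper opens to 94 mm and grips with 3 to 60 N. Pads are 16 mm wide; open, the fingers measure 119 mm over their backs; the gripper's body (75 mm by 177 mm) begins 78 mm behind the grasp point.
Start: joints at [-1.345, 0.417, -0.01, 1.614, 0.005, 1.111, -0.053], TCP at [0.165, 0.603, 0.222] pointing down, gripper open.
Joint ranges: [-2.81, 2.81], [-0.39, 2.02], [-1.27, 1.25], [0.06, 2.57], [-1.19, 4.33], [0.19, 2], [-2.82, 2.82]. Speed limits (rad/s): [1.89, 1.89, 2.39, 2.39, 3.01, 3.01, 3.01].

INTERFACE

Orientations are given as a rotation vector (axis times angle).
In Python, from bench import robot gives the robot as it stands.
- The arm moves only by the tool step_arm, never from a script. Its argument "commands" is a list that holds one entry, the list of rows, each a list of 4 numbers: the shift along the tool's x, y, z in cm, then the turn about the tool's z in degrees. A call has 1 to 12 rows; each row is the pose to reach, as a shift and turn from the pose commanded when the call began, along the tool's axes at that moment; what a row does not reach only later rows make up. A row lasts 1/8 s, in which the tool goes at most 62.5 mm and 10.7 degrees, less where a joint would pass 70% of its speed; a pose out of reach is approached as far as the arm can. A call with a gripper value outside its range is refused whole. "grip" is the opening, from -1 (shut) to 1 (fully open), set as the call begins (left out, the last holds). The fingers move at their own pace and stop on an object; "grip_force" is the grip in N (left out, the last holds). Time passes only in rows, so rows that repeat a pose let the fingers close. It gives the time, the measured TCP pose, the force and the opening at its end, in the units of the state.
- robot.read_state(): the state, without advancing time (a new reading comes with each control period).
- robot.snapshot(name): name is "scene" or "top"; returns a dict with "frame" (384x512x3 uint8, red, green, blue), "fovy" (degrees; the focal length in pixels is half the picture's height over the tangent of half this angle, whatever the lens; pixels are square), "cx", "cy" (the principal point, pixels), "extrinsics" (4x4, takes a point from camera to world coordinates). Camera axes: x right, y down, z forward; pixel columns grow to the right and rows downward; lengths in m; the calibration is good to about 2 mm. A picture is of the moment at which its call begins. There is no depth.
- robot.hand_in(): hands the job in, once; it reports no verdict.
Trained networks look in a picture, given as the dict that the camera call returned (one of the last four; its "shot" number tells which), for a name from the list of things; names that differ only in an ending like _2 or _b are one class to them, and where a whole thing is asked for, a point or a joint stands for the part that bears it (a point fixed in the world has none). Each returns a list of dicts, best first, with "conf" (0 to 1); they miss things now and then, are a little off and sometimes report something else, mostly with a low value. They report only what shows in the picture. A call takes as long as a camera call.
- robot.spot_in(picture, query): "point" ([column, row] in pixels, amid what is visible of it).
- robot.mark_of(picture, query): "point" ([column, row] in pixels: a listed point, or the origin of a listed thing).
The state is a dict: "t": time; "qpos": joint angles; "qvel": joint speeds; "effort": joint torques, N m; "tool_pos": TCP position; "orientation": TCP orientation; "force": force on the tool from outside, world axes, zero at the start; "ft_torque": the same for the moment, N m; "opening": opening from 0.0 (shut) to 1.0 (fully open).
Only numpy, scipy, OpenCV 4.12 (cv2) and the standard library are available. Lean on these libraries where they do the work, as an engineer would, in place of code of your own. Each camera call takes 0.05 s, during which the arm holds its last target. There are 200 camera calls.

## Working session

There is one attempt and no reset: what is moved stays moved. The work goes in short steps, Python scripts to look and compute and a tool call to move; the robot and the scene stay as the last step left them, time stands still between calls to the robot, and variables do not carry over. Pictures are saved under pics/ and viewed, about 8 in all and at most 12, crops included, and the job is handed in when it is done.

Besides the shell and the picture viewer there is one more tool, called as name(argument=value, ...), one argument or row to a line, values as JSON. step_arm: Moves the arm, as the interface text tells. Its arguments: {"type":"object","properties":{"commands":{"type":"array"},"grip":{"type":"number"},"grip_force":{"type":"number"}},"required":["commands"]}

```bash
mkdir -p pics
cat > h.py <<'E'
import numpy as np, cv2
from bench import robot
from scipy.spatial.transform import Rotation as R
from scipy.optimize import least_squares
def ray(s,p):
    f=s["frame"].shape[0]/2/np.tan(np.radians(s["fovy"])/2)
    E=np.array(s["extrinsics"]); d=E[:3,:3]@np.array([(p[0]-s["cx"])/f,(p[1]-s["cy"])/f,1]); return E[:3,3],d/np.linalg.norm(d)
def atz(s,p,z):
    o,d=ray(s,p); return o+d*(z-o[2])/d[2]
def tri(s1,p1,s2,p2):
    a,u=ray(s1,p1);b,v=ray(s2,p2)
    t=np.linalg.lstsq(np.c_[u,-v],b-a,rcond=None)[0]
    return (a+u*t[0]+b+v*t[1])/2, np.linalg.norm(a+u*t[0]-b-v*t[1])
def proj(s,X):
    f=s["frame"].shape[0]/2/np.tan(np.radians(s["fovy"])/2)
    E=np.array(s["extrinsics"]); c=E[:3,:3].T@(np.array(X)-E[:3,3]); return c[0]/c[2]*f+s["cx"],c[1]/c[2]*f+s["cy"]
def both(names,kind="mark_of"):
    A=robot.snapshot("scene");B=robot.snapshot("top");out={}
    for n in names:
        r=[getattr(robot,kind)(x,n) for x in (A,B)]
        print(n,[[ (np.round(q["point"],1).tolist(),round(q["conf"],2)) for q in x[:2]] for x in r],end=' ')
        if r[0] and r[1]:
            X,e=tri(A,r[0][0]["point"],B,r[1][0]["point"]); out[n]=X; print(np.round(X,4),round(e,4),end='')
        print()
    return A,B,out
def save(n,*s):
    cv2.imwrite("pics/"+n,np.hstack([cv2.cvtColor(x["frame"],cv2.COLOR_RGB2BGR) for x in s]))
E
python3 - <<'E'
from h import *
A,B,o=both("turner turner_tab skimmer spreader full_hook full_hook_tip spare_hook spare_hook_tip spare_hook_arm caddy caddy_mouth glass_jar tin spice_jar".split())
cv2.imwrite("pics/a.png",cv2.cvtColor(A["frame"],cv2.COLOR_RGB2BGR));cv2.imwrite("pics/b.png",cv2.cvtColor(B["frame"],cv2.COLOR_RGB2BGR))
st=robot.read_state();print(st["tool_pos"],R.from_rotvec(st["orientation"]).as_matrix().round(3),st["force"],st["opening"],robot.tcp_to_tips)
print(np.round(A["extrinsics"],3),np.round(B["extrinsics"],3))
E
```

```text
turner [[([256.4, 137.9], 0.86)], [([251.3, 233.8], 0.7)]] [0.5053 0.0014 0.2157] 0.0023
turner_tab [[([255.3, 124.8], 0.59)], [([258.3, 237.4], 0.56)]] [ 0.4968 -0.0072  0.2443] 0.0119
skimmer [[], [([257.8, 221.5], 0.48)]] 
spreader [[([255.9, 150.1], 0.89)], [([261.7, 207.0], 0.57), ([260.2, 214.6], 0.51)]] [ 0.5662 -0.0146  0.2281] 0.0094
full_hook [[([252.8, 219.1], 0.81)], [([255.1, 227.6], 0.67)]] [ 0.539  -0.009   0.0039] 0.0046
full_hook_tip [[([159.7, 224.2], 0.16), ([318.7, 296.0], 0.16)], [([249.6, 255.3], 0.8), ([250.3, 234.3], 0.25)]] [ 0.4823 -0.1155 -0.0206] 0.2466
spare_hook [[([349.9, 214.0], 0.93)], [([167.0, 219.6], 0.6)]] [0.5532 0.2327 0.004 ] 0.0113
spare_hook_tip [[([357.7, 119.4], 0.77), ([252.5, 215.1], 0.6)], [([141.7, 238.8], 0.82)]] [0.4848 0.2383 0.2315] 0.0129
spare_hook_arm [[([363.0, 140.1], 0.57), ([160.6, 224.9], 0.26)], [([154.6, 210.2], 0.69), ([218.7, 146.1], 0.37)]] [0.5522 0.2228 0.2217] 0.0005
caddy [[([160.8, 224.4], 0.57), ([252.2, 154.7], 0.41)], [([337.5, 235.2], 0.96)]] [ 0.5249 -0.2333  0.0022] 0.004
caddy_mouth [[([156.0, 190.0], 0.86)]
[... 223 characters left out ...]
.6], 0.24)], [([309.2, 150.5], 0.85), ([167.7, 217.2], 0.26)]] [ 0.7689 -0.1525 -0.0094] 0.0104
spice_jar [[([201.5, 309.5], 0.68), ([271.1, 306.0], 0.58)], [([257.3, 138.3], 0.67)]] [ 0.7916 -0.076   0.0286] 0.1401
[0.16476285 0.60285847 0.22240877] [[-0.965  0.264  0.   ]
 [ 0.264  0.965 -0.   ]
 [-0.    -0.    -1.   ]] [ 0.10495029 -0.10780078 -1.00822645] 0.9988407760443528 0.017
[[ 0.138  0.644 -0.752  1.287]
 [ 0.99  -0.087  0.107 -0.119]
 [ 0.004 -0.76  -0.65   0.75 ]
 [ 0.     0.     0.     1.   ]] [[ 2.700e-02 -9.830e-01  1.840e-01  4.320e-01]
 [-1.000e+00 -2.800e-02 -1.000e-03 -1.000e-03]
 [ 6.000e-03 -1.840e-01 -9.830e-01  1.167e+00]
 [ 0.000e+00  0.000e+00  0.000e+00  1.000e+00]]
```

View pics/a.png

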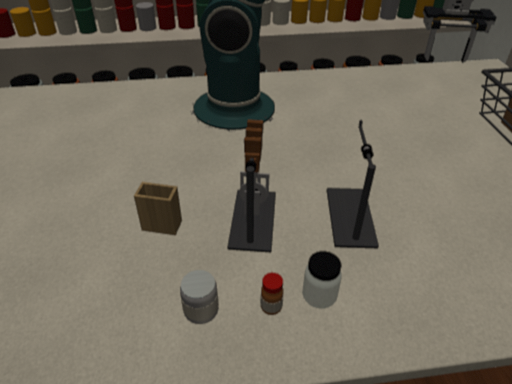

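View pics/b.png

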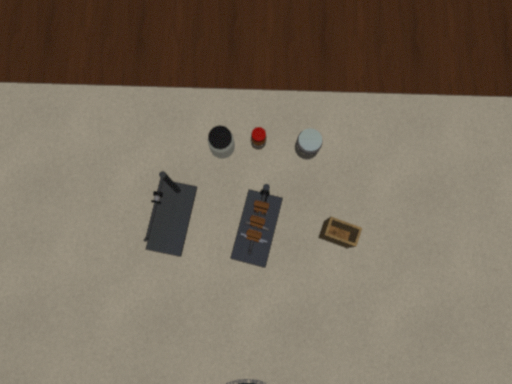

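The scene view shows the turner, skimmer and spreader on the crowded hook at about (255,140) and the spare hook at (365,150). The caddy is at (158,205). In the top view the arms point towards the robot with a yaw of roughly -13°. I need an enlargement to get the axes.

Run:
```python
from h import *
B=robot.snapshot("top");A=robot.snapshot("scene")
c=B["frame"][175:275,135:295];c=cv2.resize(c,None,fx=5,fy=5,interpolation=cv2.INTER_CUBIC)
c=cv2.convertScaleAbs(c,alpha=1.8)
cv2.imwrite("pics/c.png",c[:,:,::-1])
# foot rectangles & caddy from dark mask
g=cv2.cvtColor(B["frame"],cv2.COLOR_RGB2GRAY);m=((g<75)*255).astype('uint8');m[:100]=0;m[300:]=0
n,l,s,cc=cv2.connectedComponentsWithStats(m)
for i in range(1,n):
    if s[i,4]>300:
        pts=np.argwhere(l==i)[:,::-1].astype(np.float32);r=cv2.minAreaRect(pts);box=cv2.boxPoints(r)
        W=np.array([atz(B,p,.012)[:2] for p in box]);print(s[i],W.round(3).tolist(),W.mean(0).round(4))
        for a,b in((0,1),(1,2)): d=W[b]-W[a];print(np.linalg.norm(d).round(3),np.degrees(np.arctan2(d[1],d[0])).round(1))
f=B["frame"].astype(int)
m=((f[...,0]-f[...,2]>35)*255).astype('uint8');m[:180]=0;m[300:]=0
n,l,s,cc=cv2.connectedComponentsWithStats(m)
for i in range(1,n):
    if s[i,4]>20:
        pts=np.argwhere(l==i)[:,::-1].astype(np.float32);r=cv2.minAreaRect(pts);box=cv2.boxPoints(r);z=.11 if s[i,0]>310 else .259
        W=np.array([atz(B,p,z)[:2] for p in box]);print(s[i],z,W.mean(0).round(4))
        for a,b in((0,1),(1,2)): d=W[b]-W[a];print(np.linalg.norm(d).round(3),np.degrees(np.arctan2(d[1],d[0])).round(1))
```

```text
[209 126  23  23 424] [[0.827, 0.134], [0.829, 0.071], [0.763, 0.068], [0.761, 0.131]] [0.7952 0.1008]
0.063 -88.3
0.066 -177.8
[ 145  172   52   84 2734] [[0.476, 0.302], [0.69, 0.269], [0.667, 0.157], [0.455, 0.194]] [0.5722 0.2306]
0.216 -8.9
0.114 -101.6
[ 231  185   51   82 2473] [[0.455, 0.058], [0.67, 0.009], [0.647, -0.087], [0.434, -0.035]] [ 0.5513 -0.0135]
0.22 -12.8
0.099 -103.4
[254 201  15  12 134] 0.259 [ 0.5621 -0.0162]
0.022 -9.6
0.031 -99.8
[250 215  15  13 138] 0.259 [ 0.5297 -0.0083]
0.022 -16.7
0.032 -106.9
[325 217  37  29 492] 0.11 [ 0.527  -0.2274]
0.052 -19.5
0.086 -108.1
[246 229  15  13 133] 0.259 [ 0.5    -0.0014]
0.021 -12.3
0.031 -102.4
```

View pics/c.png

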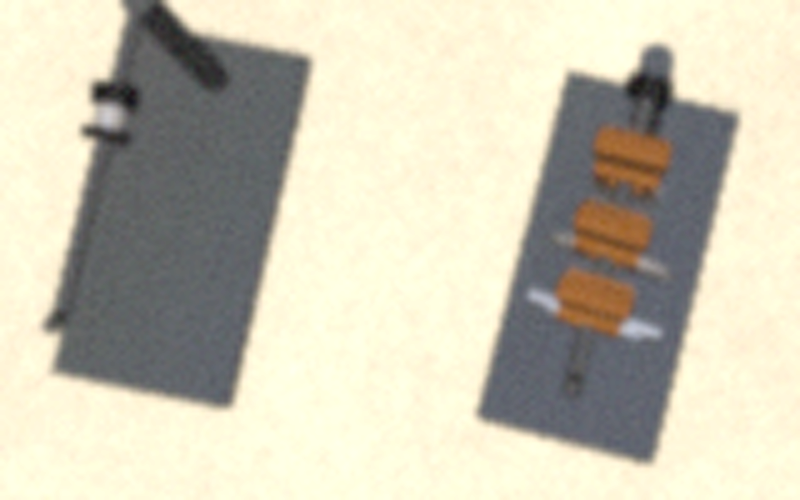

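Run:
```python
from h import *
B=robot.snapshot("top")
P=lambda u,v,z:atz(B,(135+u/5,175+v/5),z)[:2]
def fit(c):
    W=np.array([P(u,v,.012) for u,v in c]);return W
F=fit([(570,73),(738,116),(653,462),(480,415)])
print(F.round(4).tolist(),F.mean(0).round(4))
for a,b in((3,0),(2,1),(2,3),(1,0)):
    d=F[b]-F[a];print(np.linalg.norm(d).round(4),np.degrees(np.arctan2(d[1],d[0])).round(2))
S=fit([(311,60),(232,407),(55,370)]);print(S.round(4).tolist(),"ctr",((S[0]+S[2])/2).round(4))
for a,b in((1,0),(1,2)):
    d=S[b]-S[a];print(np.linalg.norm(d).round(4),np.degrees(np.arctan2(d[1],d[0])).round(2))
for n,(a,b) in dict(full=((572,390),(657,58)),spare=((55,326),(135,0))).items():
    t=P(*a,.231);p=P(*b,.219);d=p-t;print(n,t.round(4),p.round(4),np.linalg.norm(d).round(4),np.degrees(np.arctan2(d[1],d[0])).round(2))
print("pad",P(107,135,.219).round(4),P(104,136,.225).round(4))
A=robot.snapshot("scene")
for u in [(245,159)]:pass
for n in ("spare_hook_tip","spare_hook_arm","full_hook_tip"):
    print(n,[(np.round(q["point"],1).tolist(),round(q["conf"],2)) for q in robot.mark_of(A,n)[:2]])
c=np.hstack([A["frame"][105:205,230:290],A["frame"][105:205,335:395]]);c=cv2.convertScaleAbs(cv2.resize(c,None,fx=6,fy=6,interpolation=cv2.INTER_CUBIC),alpha=1.8);cv2.imwrite("pics/d.png",c[:,:,::-1])
```

```text
[[0.6443, 0.0132], [0.6226, -0.0811], [0.4318, -0.038], [0.4543, 0.0564]] [ 0.5382 -0.0124]
0.1949 -12.81
0.1957 -12.73
0.0971 76.6
0.0968 77.05
[[0.6476, 0.1583], [0.4548, 0.1911], [0.472, 0.2885]] ctr [0.5598 0.2234]
0.1955 -9.65
0.0989 79.98
full [0.462  0.0055] [ 0.6144 -0.029 ] 0.1563 -12.77
spare [0.4837 0.2351] [0.6348 0.2125] 0.1528 -8.52
pad [0.5715 0.2209] [0.5701 0.2209]
spare_hook_tip [([357.9, 116.6], 0.9)]
spare_hook_arm [([364.7, 139.0], 0.91)]
full_hook_tip []
```

View pics/d.png

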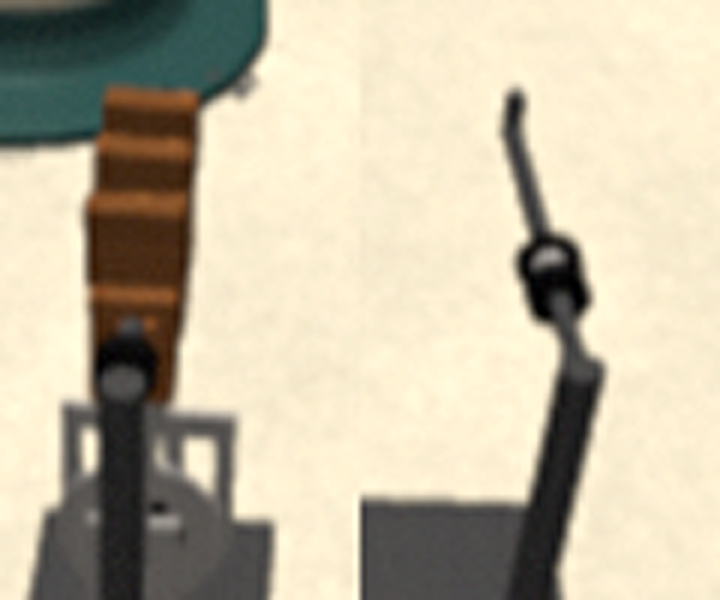

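The crops show the crowded hook's tip at top-view pixel (249.4,253) and its post at (266.4,186.6). The spare hook's tip is at (146,240.2) and the pad front is at about (156,202), near x≈+16 mm on the spare hook. Yaws are about -12.8° and -9.7°.

```bash
cat >> h.py <<'E'
FO=np.array([.5325,-.0105]);FY=-12.8
SO=np.array([.5546,.2228]);SY=-9.7
def hk(o,yaw,x,y=0):
    c,s=np.cos(np.radians(yaw)),np.sin(np.radians(yaw));return o+np.array([c*x-s*y,s*x+c*y])
def loc(o,yaw,p):
    c,s=np.cos(np.radians(yaw)),np.sin(np.radians(yaw));d=np.array(p)[:2]-o;return np.array([c*d[0]+s*d[1],-s*d[0]+c*d[1]])
def st():
    s=robot.read_state();M=R.from_rotvec(s["orientation"]).as_matrix();yaw=np.degrees(np.arctan2(M[1,0],M[0,0]));return s,np.array(s["tool_pos"]),M,yaw
def go(xy,z,hyaw):
    s,p,M,yaw=st();d=M.T@(np.array([*xy,z])-p)*100
    turn=-((hyaw+180-yaw+180)%360-180)
    print("row",np.round(d,2).tolist(),round(turn,2))
def rep():
    s,p,M,yaw=st();print("t",round(s["t"],2),"p",p.round(4),"yaw-180",round(((yaw-180)+180)%360-180,2),"F",np.round(s["force"],2),"open",round(s["opening"],3),"full",loc(FO,FY,p).round(4),"spare",loc(SO,SY,p).round(4))
E
python3 - <<'E'
from h import *
B=robot.snapshot("top")
P=lambda u,v,z:atz(B,(135+u/5,175+v/5),z)[:2]
for n,u in dict(turner=(600,286),skimmer=(615,216),spreader=(634,143)).items():
    w=P(*u,.258);print(n,w.round(4),loc(FO,FY,w).round(4))
rep();go(hk(FO,FY,-.034),.30,FY)
E
```

```text
turner [ 0.5059 -0.0055] [-0.027 -0.001]
skimmer [ 0.5364 -0.0112] [0.004  0.0002]
spreader [ 0.5687 -0.0187] [0.0372 0.0001]
t 1.9 p [0.1648 0.6028 0.2224] yaw-180 -15.28 F [0.29 0.55 0.1 ] open 0.998 full [-0.4945  0.5166] spare [-0.4483  0.3089]
row [-48.24, -49.62, -7.75] -2.48
```

step_arm(
  commands=[
    [[-2,-2,-5,0],[-6,-6,-7.75,0],[-10,-11,-7.75,-1],[-14.5,-15.5,-7.75,-2],[-19,-20,-7.75,-2.5],[-23.5,-24.5,-7.75,-2.5],[-28,-29,-7.75,-2.5],[-32.5,-33.5,-7.75,-2.5],[-37,-38,-7.75,-2.5],[-41.5,-42.5,-7.75,-2.5],[-45.5,-46.8,-7.75,-2.5],[-48.5,-49.7,-7.75,-2.5]],
  ],
)

```text
t: 3.4
tool_pos: [0.5023, -0.0069, 0.3003]
orientation: [0.352, 3.121, 0.0]
force: [-0.1, 2.3, -0.3]
opening: 1.0
```

Run:
```python
from h import *
rep();go(hk(FO,FY,-.029),.30,FY)
A,B,o=both(["turner","skimmer","spreader","full_hook_tip"])
c=B["frame"][180:280,210:310];c2=A["frame"][95:195,200:300]
c=cv2.convertScaleAbs(cv2.resize(np.hstack([c,c2]),None,fx=4,fy=4,interpolation=cv2.INTER_CUBIC),alpha=1.8);cv2.imwrite("pics/e.png",c[:,:,::-1])
```

```text
t 3.4 p [ 0.5023 -0.0069  0.3003] yaw-180 -12.86 F [-0.09  2.27 -0.32] open 1.0 full [-0.0303 -0.0032] spare [-0.0129 -0.2352]
row [-0.13, 0.32, 0.03] -0.06
turner [[([255.4, 135.6], 0.63)], []] 
skimmer [[([254.2, 144.7], 0.66)], []] 
spreader [[([250.9, 153.4], 0.55)], [([156.9, 210.0], 0.49)]] [0.5509 0.095  0.2373] 0.2326
full_hook_tip [[], []]
```

View pics/e.png

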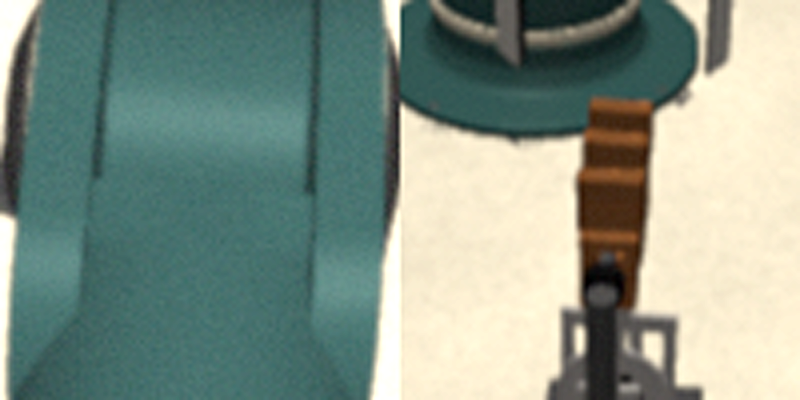

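The scene crop shows the fingers straddling the tabs at columns 227 and 279, with the tabs at 255. I'll descend and grip.

step_arm(
  commands=[
    [[-0.1,0.3,0,0],[-0.1,0.3,1.5,0],[-0.1,0.3,3,0],[-0.1,0.3,4.3,0],[-0.1,0.3,5.2,0],[-0.1,0.3,5.2,0]],
  ],
)

```text
t: 4.65
tool_pos: [0.503, -0.0018, 0.2474]
orientation: [-0.35, -3.121, 0.001]
force: [-0.2, 0.7, 0.1]
opening: 1.001
```

step_arm(
  commands=[
    [[0,0,0,0],[0,0,0,0],[0,0,0,0],[0,0,0,0],[0,0,0,0],[0,0,0,0],[0,0,0,0],[0,0,0,0]],
  ],
  grip=-0.6,
  grip_force=15,
)

```text
t: 5.65
tool_pos: [0.5033, -0.0017, 0.248]
orientation: [0.35, 3.122, -0.0]
force: [-0.2, -0.5, 0.5]
opening: 0.363
```

Run:
```python
from h import *
rep()
A=robot.snapshot("scene")
c2=A["frame"][95:195,200:300]
c=cv2.convertScaleAbs(cv2.resize(c2,None,fx=6,fy=6,interpolation=cv2.INTER_CUBIC),alpha=1.8);cv2.imwrite("pics/f.png",c[:,:,::-1])
```

```text
t 5.65 p [ 0.5033 -0.0017  0.248 ] yaw-180 -12.78 F [-0.19 -0.47  0.52] open 0.363 full [-0.0305  0.0021] spare [-0.0128 -0.23  ]
```

View pics/f.png

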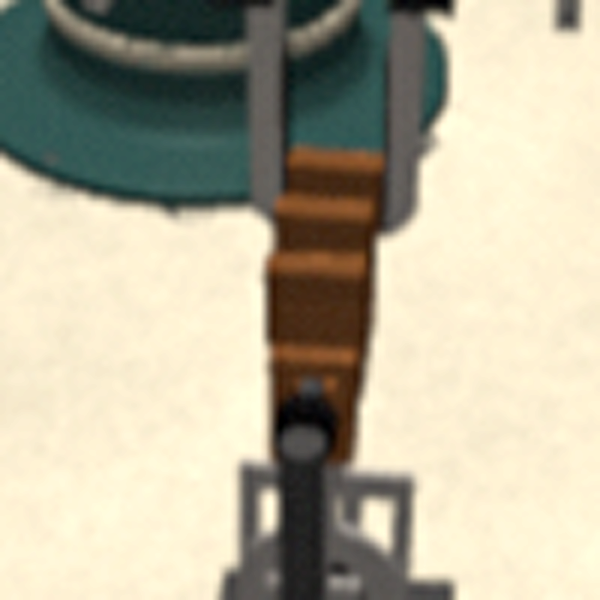

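step_arm(
  commands=[
    [[0,0,0,0],[0,0,0,0],[0,0,-0.4,0],[0,0,-0.9,0],[0,0,-1.3,0],[0,0,-1.6,0],[0,0,-1.6,0],[0.3,0,-1.6,0],[0.9,0,-1.6,0],[1.5,0,-1.6,0],[1.5,0,-1.6,0]],
  ],
  grip=-0.6,
  grip_force=55,
)

```text
t: 7.08
tool_pos: [0.4882, 0.0018, 0.2641]
orientation: [0.349, 3.122, 0.001]
force: [-0.5, -0.1, -0.5]
opening: 0.36
```

```bash
python3 -c "
from h import *
rep()"
```

```text
t 7.08 p [0.4882 0.0018 0.2641] yaw-180 -12.77 F [-0.49 -0.08 -0.45] open 0.36 full [-0.0459  0.0022] spare [-0.0282 -0.229 ]
```

step_arm(
  commands=[
    [[0.6,0,0,0],[1.3,0,0,0],[2,0,0,0],[2.7,0,0,0],[3.4,0,0,0],[4.1,0,0,0],[5,0,0,0],[6,0,0,0],[6,0,0,0]],
  ],
)

```text
t: 8.2
tool_pos: [0.4295, 0.0152, 0.2641]
orientation: [0.349, 3.122, 0.001]
force: [-0.5, 0.1, -2.5]
opening: 0.358
```

Run:
```python
from h import *
rep();go(hk(SO,SY,-.108),.264,SY)
A,B,o=both(["turner","full_hook_tip","spare_hook_tip","turner_tab"])
c=B["frame"][180:280,135:295]
c=cv2.convertScaleAbs(cv2.resize(c,None,fx=5,fy=5,interpolation=cv2.INTER_CUBIC),alpha=1.8);cv2.imwrite("pics/g.png",c[:,:,::-1])
```

```text
t 8.2 p [0.4295 0.0152 0.2641] yaw-180 -12.76 F [-0.49  0.06 -2.53] open 0.358 full [-0.1061  0.0022] spare [-0.0883 -0.2258]
row [3.17, 22.44, 0.02] -3.06
turner [[([263.0, 109.4], 0.93)], [([343.4, 231.3], 0.45), ([168.3, 218.6], 0.32)]] [ 0.5306 -0.0861  0.3327] 0.1918
full_hook_tip [[([202.4, 307.8], 0.18)], []] 
spare_hook_tip [[([358.4, 121.1], 0.87), ([252.1, 214.3], 0.28)], [([255.8, 230.6], 0.69)]] [0.5479 0.0906 0.2914] 0.2117
turner_tab [[([257.4, 99.8], 0.78)], []]
```

step_arm(
  commands=[
    [[1,2,0,0],[2,6,0,-1],[3,10,0,-2],[3.2,14.5,0,-3],[3.2,18.5,0,-3],[3.2,21,0,-3],[3.2,22.4,0,-3],[3.2,22.4,0,-3],[3.2,22.4,0,-3]],
  ],
)

```text
t: 9.82
tool_pos: [0.4485, 0.2392, 0.264]
orientation: [0.27, 3.13, -0.0]
force: [-0.2, 0.6, -1.5]
opening: 0.363
```

Run:
```python
from h import *
rep()
A,B,o=both(["turner","spare_hook_tip","turner_tab","spare_hook_arm"])
s,p,M,y=st();print("pred origin",np.round(proj(A,[p[0],p[1],p[2]-.029]),1),"pred tip",np.round(proj(A,[*hk(SO,SY,-.072),.231]),1))
print("pred arm", [np.round(proj(A,[*hk(SO,SY,x),.219]),1).tolist() for x in(-.06,0,.082)])
c=A["frame"][70:170,310:410]
c=cv2.convertScaleAbs(cv2.resize(c,None,fx=6,fy=6,interpolation=cv2.INTER_CUBIC),alpha=1.8);cv2.imwrite("pics/g.png",c[:,:,::-1])
```

```text
t 9.82 p [0.4485 0.2392 0.264 ] yaw-180 -9.86 F [-0.18  0.59 -1.49] open 0.363 full [-0.1372  0.2249] spare [-0.1073 -0.0017]
turner [[([358.1, 110.3], 0.84), ([154.9, 188.7], 0.62)], []] 
spare_hook_tip [[([359.7, 120.8], 0.91)], [([144.2, 239.2], 0.79)]] [0.4855 0.2384 0.2274] 0.0035
turner_tab [[([358.7, 98.0], 0.86), ([319.4, 291.5], 0.61)], [([259.0, 143.7], 0.47)]] [0.6863 0.06   0.4093] 0.145
spare_hook_arm [[([364.9, 138.6], 0.77), ([251.1, 213.4], 0.66)], [([155.2, 208.8], 0.66)]] [0.5553 0.2226 0.2273] 0.004
pred origin [356.6 109.2] pred tip [359. 119.]
pred arm [[358.9, 126.4], [363.3, 141.8], [369.9, 165.3]]
```

View pics/g.png

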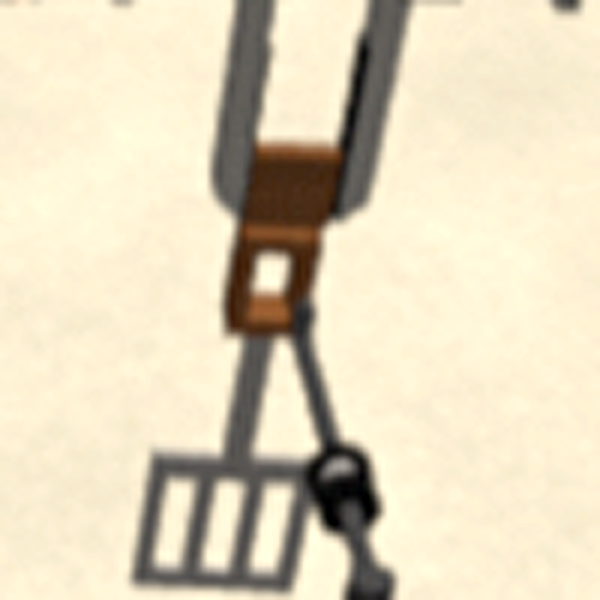

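Run:
```python
from h import *
A=robot.snapshot("scene");s,p,M,y=st()
def yat(px,x,z):
    # y at given world x,z such that column matches
    return least_squares(lambda q:[proj(A,[x,q[0],z])[0]-px],[.23]).x[0]
print("turner y", yat(355.2,p[0],p[2]-.029-.014), "tcp y",p[1], proj(A,[p[0],p[1],p[2]-.043]))
for px,r in ((360.3,.0),(359.7,0)): print("tip y",yat(px,.4837,.229), proj(A,[.4837,.2351,.231]))
print("arm mid y at pad", yat(310+342/6,.5715,.215), "post", yat(310+372/6,hk(SO,SY,.082)[0],.215),hk(SO,SY,.082), proj(A,[*hk(SO,SY,.082),.215]))
g=A["frame"]
# scan columns of arm in rows
gr=cv2.cvtColor(g,cv2.COLOR_RGB2GRAY)
for r in range(118,148,2): print(r,gr[r,350:375].tolist())
```

```text
turner y 0.23925121684640466 tcp y 0.24041199822680787 (np.float64(355.684857491341), np.float64(114.51845974007253))
tip y 0.2382897129698813 (np.float64(359.0702699957564), np.float64(118.96472081192434))
tip y 0.23689702461174228 (np.float64(359.0702699957564), np.float64(118.96472081192434))
arm mid y at pad 0.22588303665446854 post 0.21401827958894085 [0.63542768 0.20898387] (np.float64(369.5700414707838), np.float64(166.89045069582875))
118 [27, 33, 64, 105, 112, 112, 109, 85, 41, 24, 26, 33, 79, 132, 140, 138, 136, 135, 136, 136, 136, 136, 137, 138, 138]
120 [28, 34, 51, 60, 58, 58, 57, 51, 33, 28, 33, 45, 88, 132, 140, 137, 136, 138, 136, 137, 137, 137, 137, 136, 136]
122 [29, 40, 57, 60, 59, 59, 60, 58, 42, 29, 25, 34, 79, 131, 138, 136, 137, 136, 137, 137, 136, 136, 136, 136, 135]
124 [30, 30, 32, 30, 31, 28, 30, 30, 27, 25, 25, 49, 102, 134, 138, 137, 137, 137, 137, 139, 138, 138, 137, 136, 137]
126 [91, 57, 41, 43, 41, 55, 88, 90, 64, 38, 33, 57, 107, 136, 139, 138, 138, 137, 137, 136, 137, 136, 135, 136, 137]
128 [98, 58, 48, 47, 48, 75, 124, 138, 115, 60, 34, 47, 89, 13
[... 437 characters left out ...]
61, 102, 135, 138, 138, 138, 139, 128, 69, 34, 40, 78, 126, 139, 138, 137, 137, 137, 137, 136, 136, 135]
138 [46, 48, 47, 75, 122, 137, 138, 137, 138, 140, 131, 91, 45, 35, 54, 97, 135, 139, 137, 139, 139, 136, 135, 134, 135]
140 [47, 46, 53, 90, 132, 139, 137, 138, 138, 139, 139, 126, 71, 36, 37, 69, 118, 138, 138, 138, 138, 137, 138, 138, 138]
142 [47, 46, 67, 112, 134, 137, 137, 137, 136, 136, 139, 134, 102, 51, 34, 49, 90, 130, 136, 137, 139, 136, 136, 136, 136]
144 [47, 49, 81, 129, 139, 136, 137, 136, 138, 137, 139, 139, 127, 67, 18, 17, 25, 47, 62, 81, 109, 131, 137, 136, 136]
146 [47, 49, 65, 88, 90, 91, 93, 94, 99, 100, 100, 77, 44, 15, 20, 47, 56, 60, 36, 15, 29, 80, 131, 141, 140]
```

```bash
cat >> h.py <<'E'
SO=np.array([.5546,.2253]);SY=-9.4
FO=np.array([.5325,-.0085])
E
python3 -c "
from h import *
rep();rep();go(hk(SO,SY,-.108),.264,SY)"
```

```text
t 10.38 p [0.4484 0.2404 0.264 ] yaw-180 -9.78 F [-0.09  0.15 -1.48] open 0.359 full [-0.1371  0.2241] spare [-0.1072 -0.0024]
t 10.38 p [0.4484 0.2404 0.264 ] yaw-180 -9.78 F [-0.09  0.15 -1.48] open 0.359 full [-0.1371  0.2241] spare [-0.1072 -0.0024]
row [0.08, 0.24, -0.0] -0.38
```

step_arm(
  commands=[
    [[0,0.24,0,-0.4],[0,0.24,0,-0.4],[-0.6,0.25,0,-0.4],[-1.2,0.25,0,-0.4],[-1.8,0.25,0,-0.4],[-2.4,0.26,0,-0.4],[-2.4,0.26,0,-0.4]],
  ],
)

```text
t: 11.25
tool_pos: [0.4729, 0.2387, 0.2639]
orientation: [0.258, 3.131, -0.001]
force: [0.2, -0.2, -1.6]
opening: 0.356
```

step_arm(
  commands=[
    [[-0.6,0,0,0],[-1.2,0,0,0],[-1.8,0,0,0],[-2.4,0,0,0],[-3,0,0,0],[-3.6,0,0,0],[-4,0,0,0],[-4,0,0,0]],
  ],
)

```text
t: 12.25
tool_pos: [0.5122, 0.2323, 0.2639]
orientation: [-0.257, -3.131, 0.0]
force: [-0.3, 0.5, -1.8]
opening: 0.36
```

Run:
```python
from h import *
rep();rep()
A=robot.snapshot("scene")
c=A["frame"][85:185,310:410]
c=cv2.convertScaleAbs(cv2.resize(c,None,fx=6,fy=6,interpolation=cv2.INTER_CUBIC),alpha=1.8);cv2.imwrite("pics/i.png",c[:,:,::-1])
```

```text
t 12.25 p [0.5122 0.2323 0.2639] yaw-180 -9.4 F [-0.26  0.54 -1.81] open 0.36 full [-0.0731  0.2303] spare [-0.043 -0.   ]
t 12.25 p [0.5122 0.2323 0.2639] yaw-180 -9.4 F [-0.26  0.54 -1.81] open 0.36 full [-0.0731  0.2303] spare [-0.043 -0.   ]
```

View pics/i.png

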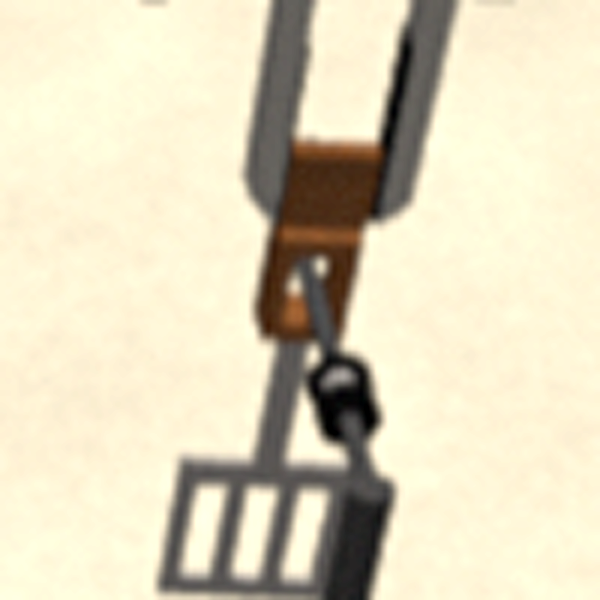

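The wire runs through the eye at crop (305,275). Next I lower the turner onto the arm and slide it back.

step_arm(
  commands=[
    [[0,0,0.5,0],[0,0,1.0,0],[0,0,1.3,0],[0,0,1.5,0],[0,0,1.5,0],[0,0,1.5,0]],
  ],
)

```text
t: 13.05
tool_pos: [0.5121, 0.2324, 0.2491]
orientation: [0.257, 3.131, 0.0]
force: [-0.9, -0.8, -0.9]
opening: 0.357
```

step_arm(
  commands=[
    [[-0.5,0,0,0],[-1,0,0,0],[-1.5,0,0,0],[-2,0,0,0],[-2.5,0,0,0],[-3,0,0,0],[-3.5,0,0,0],[-3.8,0,0,0],[-3.8,0,0,0]],
  ],
)

```text
t: 14.18
tool_pos: [0.5498, 0.2261, 0.249]
orientation: [0.257, 3.131, -0.0]
force: [0.8, -1.0, 0.4]
opening: 0.358
```

```bash
python3 -c "
from h import *
rep()"
```

```text
t 14.18 p [0.5498 0.2261 0.249 ] yaw-180 -9.4 F [ 0.75 -1.02  0.44] open 0.358 full [-0.0351  0.2326] spare [-0.0048 -0.    ]
```

step_arm(
  commands=[
    [[-0.3,0,0,0],[-0.6,0,0,0],[-0.8,0,0,0],[-0.8,0,0,0]],
  ],
)

```text
t: 14.68
tool_pos: [0.5576, 0.2248, 0.249]
orientation: [0.257, 3.131, -0.0]
force: [-0.9, 0.2, 2.2]
opening: 0.36
```

step_arm(
  commands=[
    [[-0.2,0,0,0],[-0.2,0,0,0]],
  ],
)

```text
t: 14.92
tool_pos: [0.5595, 0.2245, 0.249]
orientation: [0.257, 3.131, 0.0]
force: [-1.4, 1.0, 2.2]
opening: 0.359
```

step_arm(
  commands=[
    [[-0.2,0,0,0],[-0.2,0,0,0]],
  ],
)

```text
t: 15.18
tool_pos: [0.5612, 0.2243, 0.2489]
orientation: [-0.257, -3.131, 0.0]
force: [-5.0, 0.7, 1.6]
opening: 0.359
```

step_arm(
  commands=[
    [[-0.12,0,0,0],[-0.12,0,0,0],[-0.12,0,0,0],[-0.12,0,0,0]],
  ],
)

```text
t: 15.68
tool_pos: [0.562, 0.2242, 0.2488]
orientation: [-0.256, -3.13, 0.0]
force: [-6.6, 0.9, 3.0]
opening: 0.355
```

Run:
```python
from h import *
rep();A=robot.snapshot("scene");rep()
print([(np.round(q["point"],1).tolist(),round(q["conf"],2)) for q in robot.mark_of(A,"turner")[:2]])
```

```text
t 15.68 p [0.562  0.2242 0.2488] yaw-180 -9.37 F [-6.59  0.88  3.05] open 0.355 full [-0.0228  0.2334] spare [0.0075 0.0001]
t 15.72 p [0.562  0.2242 0.2489] yaw-180 -9.37 F [-6.35  1.18  3.41] open 0.361 full [-0.0228  0.2334] spare [0.0075 0.0001]
[([365.2, 141.7], 0.62)]
```

step_arm(
  commands=[
    [[-0.08,0,0,0],[-0.08,0,0,0],[-0.08,0,0,0],[-0.08,0,0,0]],
  ],
)

```text
t: 16.27
tool_pos: [0.5625, 0.2241, 0.2488]
orientation: [-0.256, -3.129, 0.0]
force: [-9.3, 1.3, 3.9]
opening: 0.356
```

step_arm(
  commands=[
    [[0,0,0,0],[0,0,0,0],[0,0,0,0],[0,0,0,0],[0,0,0,0]],
  ],
  grip=0.3,
)

```text
t: 16.9
tool_pos: [0.5634, 0.2239, 0.249]
orientation: [0.257, 3.131, -0.0]
force: [0.2, 0.3, -0.5]
opening: 0.647
```

step_arm(
  commands=[
    [[0,0,-1,0],[0,0,-3,0],[0,0,-6,0],[0,0,-6,0]],
  ],
)

```text
t: 17.4
tool_pos: [0.5642, 0.2241, 0.3117]
orientation: [0.257, 3.128, 0.003]
force: [0.5, 0.4, -0.2]
opening: 0.649
```

Run:
```python
from h import *
rep();go(hk(FO,FY,.002),.308,FY)
```

```text
t 17.4 p [0.5642 0.2241 0.3117] yaw-180 -9.4 F [ 0.52  0.42 -0.16] open 0.649 full [-0.0206  0.2338] spare [0.0097 0.0004]
row [-0.87, -23.48, 0.32] 3.4
```

step_arm(
  commands=[
    [[0,-2,0,0],[-0.2,-6,0,1],[-0.4,-10,0,2],[-0.6,-14.5,0,3.4],[-0.8,-18.5,0,3.4],[-0.9,-21.5,0,3.4],[-0.9,-23.5,0,3.4],[-0.9,-23.5,0,3.4],[-0.9,-23.5,0,3.4]],
  ],
)

```text
t: 18.52
tool_pos: [0.5339, -0.0084, 0.3088]
orientation: [-0.348, -3.122, -0.0]
force: [-0.0, 1.1, 0.3]
opening: 0.648
```

Run:
```python
from h import *
rep();go(hk(FO,FY,.002),.248,FY)
A=robot.snapshot("scene")
c=np.hstack([A["frame"][85:185,210:290],A["frame"][85:185,330:390]]);
c=cv2.convertScaleAbs(cv2.resize(c,None,fx=5,fy=5,interpolation=cv2.INTER_CUBIC),alpha=1.8);cv2.imwrite("pics/j.png",c[:,:,::-1])
```

```text
t 18.52 p [ 0.5339 -0.0084  0.3088] yaw-180 -12.72 F [-0.05  1.06  0.32] open 0.648 full [0.0013 0.0004] spare [ 0.0177 -0.234 ]
row [-0.07, -0.04, 6.08] 0.08
```

View pics/j.png

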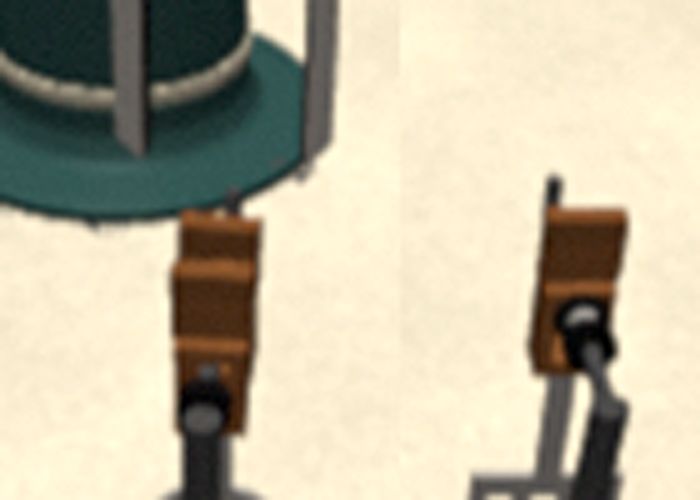

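The turner hangs against the pad at crop (585,290), and the skimmer and spreader are still at (215,250). I'll take the skimmer now.

step_arm(
  commands=[
    [[-0.1,0,1.5,0],[-0.1,0,3,0],[-0.1,0,4.5,0],[-0.1,0,5.5,0],[-0.1,0,6.1,0],[-0.1,0,6.1,0]],
  ],
)

```text
t: 19.32
tool_pos: [0.5348, -0.0097, 0.2477]
orientation: [-0.35, -3.122, 0.0]
force: [-0.0, 0.5, 0.2]
opening: 0.65
```

step_arm(
  commands=[
    [[0,0,0,0],[0,0,0,0],[0,0,0,0],[0,0,0,0],[0,0,0,0],[0,0,0,0]],
  ],
  grip=-0.6,
  grip_force=15,
)

```text
t: 20.08
tool_pos: [0.5349, -0.0097, 0.2481]
orientation: [0.35, 3.122, -0.0]
force: [0.5, -0.5, 1.5]
opening: 0.36
```

step_arm(
  commands=[
    [[0,0,0,0],[0,0,0,0],[0,0,-0.4,0],[0,0,-0.9,0],[0,0,-1.3,0],[0,0,-1.6,0],[0,0,-1.6,0],[0.3,0,-1.6,0],[0.9,0,-1.6,0],[1.5,0,-1.6,0],[1.5,0,-1.6,0]],
  ],
  grip=-0.6,
  grip_force=55,
)

```text
t: 21.45
tool_pos: [0.5198, -0.0061, 0.2641]
orientation: [0.349, 3.122, 0.0]
force: [-0.7, -1.0, -0.7]
opening: 0.357
```

```bash
python3 -c "
from h import *
rep();go(hk(FO,FY,-.106),.264,FY)"
```

```text
t 21.45 p [ 0.5198 -0.0061  0.2641] yaw-180 -12.77 F [-0.7  -1.04 -0.7 ] open 0.357 full [-0.0129 -0.0005] spare [ 0.0035 -0.234 ]
row [9.31, 0.06, 0.01] 0.03
```

step_arm(
  commands=[
    [[0.7,0,0,0],[1.5,0,0,0],[2.3,0,0,0],[3.1,0,0,0],[3.9,0,0,0],[4.7,0,0,0],[5.5,0,0,0],[6.3,0,0,0],[7.2,0,0,0],[8.2,0,0,0],[9.3,0,0,0],[9.3,0,0,0]],
  ],
)

```text
t: 22.95
tool_pos: [0.4289, 0.0145, 0.2641]
orientation: [0.349, 3.122, 0.001]
force: [-0.3, -0.0, -2.3]
opening: 0.361
```

```bash
python3 -c "
from h import *
rep();go(hk(SO,SY,-.108),.264,SY)"
```

```text
t 22.95 p [0.4289 0.0145 0.2641] yaw-180 -12.76 F [-0.26 -0.04 -2.32] open 0.361 full [-0.1061 -0.0005] spare [-0.0895 -0.2285]
row [3.18, 22.7, 0.02] -3.36
```

step_arm(
  commands=[
    [[1,2,0,0],[2,6,0,-1],[3,10,0,-2],[3.2,14.5,0,-3],[3.2,18.5,0,-3.4],[3.2,21,0,-3.4],[3.2,22.7,0,-3.4],[3.2,22.7,0,-3.4],[3.2,22.7,0,-3.4],[3.2,22.7,0,-3.4]],
  ],
)

```text
t: 24.2
tool_pos: [0.4486, 0.2418, 0.2641]
orientation: [0.259, 3.131, 0.0]
force: [0.3, -0.4, -2.2]
opening: 0.356
```

Run:
```python
from h import *
A=robot.snapshot("scene")
rep();go(hk(SO,SY,-.108),.264,SY)
c=A["frame"][70:170,310:410]
c=cv2.convertScaleAbs(cv2.resize(c,None,fx=6,fy=6,interpolation=cv2.INTER_CUBIC),alpha=1.8);cv2.imwrite("pics/k.png",c[:,:,::-1])
```

```text
t 24.25 p [0.4486 0.242  0.2642] yaw-180 -9.44 F [ 0.44 -0.11 -2.35] open 0.357 full [-0.1373  0.2257] spare [-0.1073 -0.0009]
row [0.07, 0.09, 0.02] -0.04
```

step_arm(
  commands=[
    [[0,0.09,0,0],[-0.6,0.09,0,0],[-1.2,0.09,0,0],[-1.8,0.09,0,0],[-2.4,0.09,0,0],[-2.4,0.09,0,0]],
  ],
)

```text
t: 25.0
tool_pos: [0.4727, 0.2395, 0.2638]
orientation: [-0.258, -3.131, 0.001]
force: [-1.2, 0.4, -2.0]
opening: 0.358
```

step_arm(
  commands=[
    [[-0.6,0,0,0],[-1.2,0,0,0],[-1.8,0,0,0],[-2.4,0,0,0],[-3,0,0,0],[-3.6,0,0,0],[-4,0,0,0],[-4,0,0,0]],
  ],
)

```text
t: 26.0
tool_pos: [0.512, 0.2331, 0.2639]
orientation: [-0.258, -3.131, 0.0]
force: [0.0, 0.0, -1.7]
opening: 0.358
```

step_arm(
  commands=[
    [[0,0,0.5,0],[0,0,1.0,0],[0,0,1.3,0],[0,0,1.5,0],[0,0,1.5,0],[0,0,1.5,0]],
  ],
)

```text
t: 26.75
tool_pos: [0.5119, 0.2332, 0.2491]
orientation: [0.257, 3.131, 0.0]
force: [0.1, 1.0, -2.2]
opening: 0.354
```

Run:
```python
from h import *
A=robot.snapshot("scene");rep()
c=A["frame"][85:185,310:410]
c=cv2.convertScaleAbs(cv2.resize(c,None,fx=6,fy=6,interpolation=cv2.INTER_CUBIC),alpha=1.8);cv2.imwrite("pics/l.png",c[:,:,::-1])
```

```text
t 26.8 p [0.5119 0.2332 0.2491] yaw-180 -9.39 F [-0.01 -0.1  -1.83] open 0.355 full [-0.0736  0.2311] spare [-0.0434  0.0008]
```

View pics/l.png

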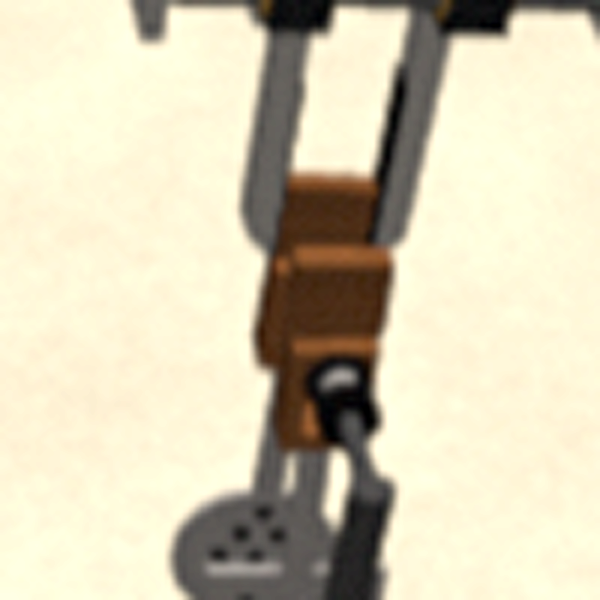

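step_arm(
  commands=[
    [[-0.5,0,0.05,0],[-1,0,0.05,0],[-1.5,0,0.05,0],[-1.8,0,0.05,0],[-1.8,0,0.05,0]],
  ],
)

```text
t: 27.42
tool_pos: [0.5298, 0.2301, 0.2484]
orientation: [-0.257, -3.131, 0.0]
force: [-0.2, 0.6, -1.6]
opening: 0.357
```

step_arm(
  commands=[
    [[-0.2,0,0,0],[-0.4,0,0,0],[-0.4,0,0,0]],
  ],
)

```text
t: 27.8
tool_pos: [0.5336, 0.2295, 0.2484]
orientation: [0.257, 3.131, -0.0]
force: [-0.7, -0.6, -1.7]
opening: 0.362
```

step_arm(
  commands=[
    [[-0.2,0,0,0],[-0.2,0,0,0]],
  ],
)

```text
t: 28.05
tool_pos: [0.5356, 0.2292, 0.2485]
orientation: [0.257, 3.131, -0.0]
force: [0.5, 0.2, -1.2]
opening: 0.359
```

step_arm(
  commands=[
    [[-0.2,0,0.05,0],[-0.2,0,0.05,0]],
  ],
)

```text
t: 28.3
tool_pos: [0.5377, 0.2289, 0.248]
orientation: [0.257, 3.131, -0.0]
force: [-1.2, 1.0, -0.9]
opening: 0.358
```

step_arm(
  commands=[
    [[-0.2,0,0,0],[-0.2,0,0,0]],
  ],
)

```text
t: 28.55
tool_pos: [0.5394, 0.2288, 0.2479]
orientation: [-0.257, -3.131, -0.0]
force: [-2.5, 1.0, -0.5]
opening: 0.355
```

step_arm(
  commands=[
    [[-0.2,0,0,0],[-0.2,0,0,0]],
  ],
)

```text
t: 28.8
tool_pos: [0.5409, 0.2286, 0.2478]
orientation: [-0.256, -3.13, 0.0]
force: [-4.6, 1.0, 1.5]
opening: 0.357
```

step_arm(
  commands=[
    [[-0.2,0,0,0],[-0.2,0,0,0],[-0.2,0,0,0]],
  ],
)

```text
t: 29.18
tool_pos: [0.5423, 0.2284, 0.2477]
orientation: [-0.256, -3.129, 0.0]
force: [-9.8, 1.8, 1.9]
opening: 0.356
```

step_arm(
  commands=[
    [[-0.1,0,0,0],[-0.1,0,0,0],[-0.1,0,0,0]],
  ],
)

```text
t: 29.55
tool_pos: [0.5429, 0.2284, 0.2476]
orientation: [-0.255, -3.128, 0.0]
force: [-12.5, 2.6, 1.9]
opening: 0.361
```

step_arm(
  commands=[
    [[0,0,0,0],[0,0,0,0],[0,0,0,0],[0,0,0,0],[0,0,0,0]],
  ],
  grip=0.3,
)

```text
t: 30.18
tool_pos: [0.5445, 0.2278, 0.248]
orientation: [0.257, 3.131, -0.0]
force: [0.0, 0.4, 0.7]
opening: 0.649
```

step_arm(
  commands=[
    [[0,0,-1,0],[0,0,-3,0],[0,0,-6,0],[0,0,-6,0]],
  ],
)

```text
t: 30.68
tool_pos: [0.5453, 0.2281, 0.3107]
orientation: [0.257, 3.128, 0.003]
force: [-0.8, -0.3, -0.6]
opening: 0.65
```

Run:
```python
from h import *
rep();go(hk(FO,FY,.035),.308,FY)
```

```text
t 30.68 p [0.5453 0.2281 0.3107] yaw-180 -9.39 F [-0.82 -0.26 -0.56] open 0.65 full [-0.04    0.2335] spare [-0.0097  0.0012]
row [-6.09, -23.76, 0.23] 3.41
```

step_arm(
  commands=[
    [[-0.5,-2,0,0],[-1.5,-6,0,1],[-2.5,-10,0,2],[-3.7,-14.5,0,3.4],[-4.8,-18.5,0,3.4],[-5.6,-21.5,0,3.4],[-6.1,-23.7,0,3.4],[-6.1,-23.7,0,3.4],[-6.1,-23.7,0,3.4]],
  ],
)

```text
t: 31.8
tool_pos: [0.5656, -0.0158, 0.3076]
orientation: [-0.35, -3.121, -0.0]
force: [0.7, 0.3, 0.4]
opening: 0.647
```

Run:
```python
from h import *
rep();go(hk(FO,FY,.035),.248,FY)
```

```text
t 31.8 p [ 0.5656 -0.0158  0.3076] yaw-180 -12.78 F [0.7  0.34 0.45] open 0.647 full [0.0339 0.0003] spare [ 0.0502 -0.236 ]
row [-0.11, -0.03, 5.96] 0.02
```

step_arm(
  commands=[
    [[-0.1,0,1.5,0],[-0.1,0,3,0],[-0.1,0,4.5,0],[-0.1,0,5.5,0],[-0.1,0,6,0],[-0.1,0,6,0]],
  ],
)

```text
t: 32.55
tool_pos: [0.5669, -0.0162, 0.2479]
orientation: [-0.35, -3.122, 0.0]
force: [0.3, -1.0, -0.1]
opening: 0.651
```

step_arm(
  commands=[
    [[0,0,0,0],[0,0,0,0],[0,0,0,0],[0,0,0,0],[0,0,0,0],[0,0,0,0]],
  ],
  grip=-0.6,
  grip_force=15,
)

```text
t: 33.3
tool_pos: [0.567, -0.0163, 0.2481]
orientation: [0.35, 3.122, -0.0]
force: [-0.5, -0.2, 4.3]
opening: 0.364
```

step_arm(
  commands=[
    [[0,0,0,0],[0,0,0,0],[0,0,-0.4,0],[0,0,-0.9,0],[0,0,-1.3,0],[0,0,-1.6,0],[0,0,-1.6,0],[0.3,0,-1.6,0],[0.9,0,-1.6,0],[1.5,0,-1.6,0],[1.5,0,-1.6,0]],
  ],
  grip=-0.6,
  grip_force=40,
)

```text
t: 34.67
tool_pos: [0.5519, -0.0127, 0.2641]
orientation: [0.349, 3.122, 0.0]
force: [-0.7, 0.3, -0.9]
opening: 0.359
```

```bash
python3 -c "
from h import *
rep();go(hk(FO,FY,-.106),.264,FY)"
```

```text
t 34.67 p [ 0.5519 -0.0127  0.2641] yaw-180 -12.77 F [-0.72  0.34 -0.9 ] open 0.359 full [0.0198 0.0002] spare [ 0.0362 -0.2352]
row [12.58, -0.01, 0.01] 0.03
```

step_arm(
  commands=[
    [[1,0,0,0],[2,0,0,0],[3.2,0,0,0],[4.4,0,0,0],[5.6,0,0,0],[6.8,0,0,0],[8,0,0,0],[9.2,0,0,0],[10.4,0,0,0],[11.6,0,0,0],[12.6,0,0,0],[12.6,0,0,0]],
  ],
)

```text
t: 36.17
tool_pos: [0.429, 0.0152, 0.2641]
orientation: [0.349, 3.122, 0.0]
force: [0.8, -0.0, -2.2]
opening: 0.356
```

Run:
```python
from h import *
A,B,o=both(["caddy","caddy_mouth","turner","skimmer","spreader","spreader_end"])
rep()
f=B["frame"].astype(int)
m=((f[...,0]-f[...,2]>25)*255).astype('uint8');m[:200]=0;m[260:]=0;m[:,:310]=0;m[:,380:]=0
m=cv2.morphologyEx(m,cv2.MORPH_CLOSE,np.ones((9,9)))
pts=np.argwhere(m>0)[:,::-1].astype(np.float32);r=cv2.minAreaRect(pts);box=cv2.boxPoints(r);print(box.round(1).tolist())
a=cv2.convertScaleAbs(cv2.resize(B["frame"][195:265,305:385],None,fx=5,fy=5,interpolation=cv2.INTER_CUBIC),alpha=1.8)
b=cv2.convertScaleAbs(cv2.resize(A["frame"][170:240,125:205],None,fx=5,fy=5,interpolation=cv2.INTER_CUBIC),alpha=1.8)
cv2.imwrite("pics/m.png",np.hstack([a,b])[:,:,::-1])
```

```text
caddy [[([161.2, 224.3], 0.92)], [([336.2, 232.5], 0.98), ([157.6, 211.5], 0.55)]] [ 0.5316 -0.2299  0.0087] 0.0011
caddy_mouth [[([155.4, 186.6], 0.84)], [([341.0, 232.2], 0.97)]] [ 0.5233 -0.2245  0.1177] 0.0071
turner [[([362.1, 143.7], 0.97), ([363.2, 142.7], 0.6)], [([154.3, 206.0], 0.79)]] [0.5612 0.2216 0.2192] 0.0069
skimmer [[([364.1, 138.1], 0.65)], [([152.4, 218.6], 0.51)]] [0.5344 0.2304 0.2138] 0.0038
spreader [[([260.4, 110.4], 0.77)], []] 
spreader_end [[([254.5, 170.4], 0.9)], []] 
t 36.88 p [0.4294 0.015  0.264 ] yaw-180 -12.79 F [ 0.99  0.55 -1.07] open 0.36 full [-0.1057  0.    ] spare [-0.0891 -0.228 ]
[[310.0, 200.0], [379.0, 200.0], [379.0, 259.0], [310.0, 259.0]]
```

View pics/m.png

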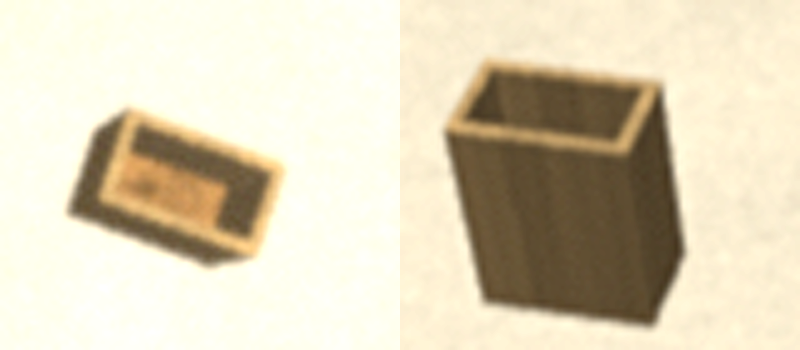

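The enlargement shows the caddy rim corners in both views, so I'll triangulate from those.

Run:
```python
from h import *
A=robot.snapshot("scene");B=robot.snapshot("top")
W=np.array([atz(B,(305+u/5,195+v/5),.11)[:2] for u,v in[(127,108),(287,165),(258,257),(100,198)]])
V=np.array([atz(A,(125+u/5,170+v/5),.11)[:2] for u,v in[(86,62),(263,82),(228,155),(45,130)]])
for X in(W,V):
    print(X.round(4).tolist(),"ctr",X.mean(0).round(4))
    for a,b in((0,1),(3,2),(0,3),(1,2)): d=X[b]-X[a];print(np.linalg.norm(d).round(4),np.degrees(np.arctan2(d[1],d[0])).round(2))
```

```text
[[0.5627, -0.1961], [0.536, -0.2766], [0.4896, -0.2612], [0.5168, -0.1822]] ctr [ 0.5263 -0.229 ]
0.0848 -108.29
0.0835 -109.02
0.0479 163.19
0.0489 161.61
[[0.494, -0.2596], [0.5189, -0.18], [0.5661, -0.1955], [0.5389, -0.275]] ctr [ 0.5295 -0.2275]
0.0834 72.63
0.084 71.13
0.0475 -18.95
0.0497 -18.16
```

```bash
cat >> h.py <<'E'
CO=np.array([.528,-.2268]);CY=-18.2
E
python3 -c "
from h import *
rep();go(CO,.345,CY)"
```

```text
t 36.98 p [0.4294 0.015  0.264 ] yaw-180 -12.79 F [-0.27  0.06 -1.03] open 0.36 full [-0.1058  0.    ] spare [-0.0892 -0.228 ]
row [-14.97, -21.4, -8.1] 5.41
```

step_arm(
  commands=[
    [[0,-0.5,-2,0],[0,-3,-5,0],[0,-6,-8.1,0],[-2,-9,-8.1,2],[-4.5,-12,-8.1,4],[-7,-15,-8.1,5.4],[-9.5,-18,-8.1,5.4],[-12,-20,-8.1,5.4],[-14,-21.2,-8.1,5.4],[-15,-21.4,-8.1,5.4],[-15,-21.4,-8.1,5.4],[-15,-21.4,-8.1,5.4]],
  ],
)

```text
t: 38.48
tool_pos: [0.528, -0.2263, 0.3451]
orientation: [0.496, 3.102, 0.001]
force: [-0.6, 1.2, -1.6]
opening: 0.358
```

Run:
```python
from h import *
A,B,o=both(["spreader","spreader_end","caddy_mouth"])
rep();go(CO,.27,CY)
s,p,M,y=st();print("pred end",proj(A,[p[0],p[1],p[2]-.195]),proj(A,[*CO,.11]))
a=cv2.convertScaleAbs(cv2.resize(A["frame"][110:230,100:220],None,fx=5,fy=5,interpolation=cv2.INTER_CUBIC),alpha=1.8)
cv2.imwrite("pics/n.png",a[:,:,::-1])
```

```text
spreader [[([140.3, 111.5], 0.75)], [([336.3, 232.9], 0.73), ([362.3, 218.4], 0.39)]] [ 0.5075 -0.2038  0.2953] 0.0587
spreader_end [[([153.3, 177.1], 0.65)], [([345.8, 226.9], 0.58)]] [ 0.5333 -0.2262  0.1535] 0.0022
caddy_mouth [[([153.7, 187.6], 0.7)], [([340.9, 230.1], 0.82), ([156.2, 210.8], 0.16)]] [ 0.5284 -0.226   0.1191] 0.0109
t 38.88 p [ 0.5283 -0.2268  0.3451] yaw-180 -18.18 F [ 0.04  0.28 -0.88] open 0.361 full [ 0.0442 -0.2138] spare [ 0.0479 -0.4503]
row [0.03, -0.01, 7.51] 0.02
pred end (np.float64(153.85827132733482), np.float64(176.92880132915636)) (np.float64(156.41640864501113), np.float64(190.84773770798975))
```

View pics/n.png

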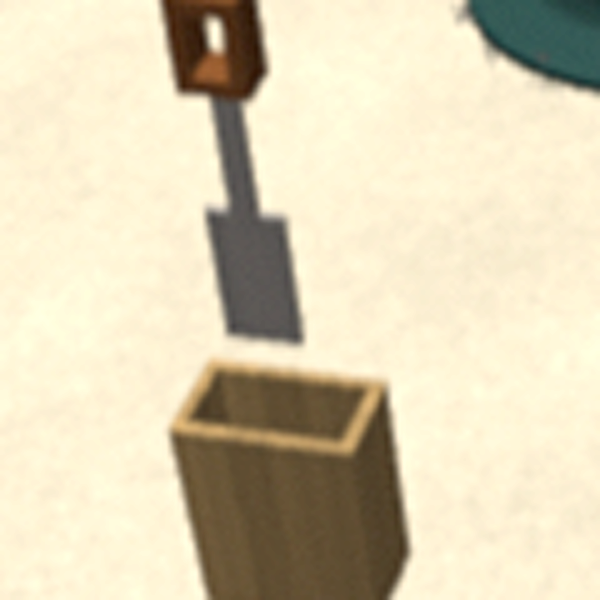

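The blade end is at pixel (153,177), in line with the mouth at (156,191). That makes 12 pictures viewed, so no more. I'll lower it by force.

step_arm(
  commands=[
    [[0,0,1,0],[0,0,2.2,0],[0,0,3.4,0],[0,0,4.6,0],[0,0,5.8,0],[0,0,6.8,0],[0,0,7.5,0],[0,0,7.5,0]],
  ],
)

```text
t: 39.88
tool_pos: [0.5282, -0.2269, 0.2696]
orientation: [-0.497, -3.102, 0.0]
force: [0.3, -0.1, -0.6]
opening: 0.354
```

step_arm(
  commands=[
    [[0,0,1,0],[0,0,2,0],[0,0,3,0],[0,0,4,0],[0,0,4.8,0],[0,0,5.3,0],[0,0,5.5,0],[0,0,5.5,0],[0,0,5.5,0]],
  ],
)

```text
t: 41.0
tool_pos: [0.5284, -0.2269, 0.2153]
orientation: [0.496, 3.102, -0.0]
force: [0.2, 0.3, -1.4]
opening: 0.358
```

step_arm(
  commands=[
    [[0,0,0.2,0],[0,0,0.4,0],[0,0,0.4,0]],
  ],
)

```text
t: 41.38
tool_pos: [0.5282, -0.2269, 0.2108]
orientation: [-0.496, -3.102, 0.0]
force: [0.3, 0.5, -0.9]
opening: 0.358
```

step_arm(
  commands=[
    [[0,0,0.1,0],[0,0,0.2,0],[0,0,0.2,0]],
  ],
)

```text
t: 41.75
tool_pos: [0.5283, -0.2269, 0.2089]
orientation: [-0.497, -3.102, 0.0]
force: [0.1, -0.0, -0.9]
opening: 0.36
```

step_arm(
  commands=[
    [[0,0,0.1,0],[0,0,0.1,0]],
  ],
)

```text
t: 42.0
tool_pos: [0.5284, -0.227, 0.2081]
orientation: [0.496, 3.102, -0.0]
force: [-0.2, -0.3, -0.1]
opening: 0.354
```

step_arm(
  commands=[
    [[0,0,0.1,0],[0,0,0.1,0]],
  ],
)

```text
t: 42.25
tool_pos: [0.5285, -0.227, 0.2072]
orientation: [0.496, 3.102, -0.0]
force: [0.2, -0.9, 2.7]
opening: 0.356
```

step_arm(
  commands=[
    [[0,0,0.05,0],[0,0,0.05,0]],
  ],
)

```text
t: 42.5
tool_pos: [0.5284, -0.227, 0.2066]
orientation: [0.496, 3.102, -0.0]
force: [-0.8, 0.1, 5.8]
opening: 0.36
```

The spreader bears on the mat. I'll ease off, release and withdraw straight up.

step_arm(
  commands=[
    [[0,0,-0.1,0],[0,0,-0.1,0]],
  ],
  grip_force=5,
)

```text
t: 42.75
tool_pos: [0.5282, -0.227, 0.2074]
orientation: [-0.497, -3.102, 0.0]
force: [0.2, -1.0, 2.4]
opening: 0.361
```

step_arm(
  commands=[
    [[0,0,0,0],[0,0,0,0],[0,0,0,0],[0,0,0,0],[0,0,0,0],[0,0,0,0]],
  ],
  grip=0.5,
)

```text
t: 43.5
tool_pos: [0.5283, -0.2269, 0.2075]
orientation: [0.496, 3.102, -0.0]
force: [-0.4, 0.2, -0.4]
opening: 0.753
```

step_arm(
  commands=[
    [[0,0,-1,0],[0,0,-3,0],[0,0,-6,0],[0,0,-10,0],[0,0,-14,0],[4,6,-14,0],[8,9,-14,0],[10,9,-14,0],[10,9,-14,0],[10,9,-14,0]],
  ],
)

```text
t: 44.75
tool_pos: [0.4619, -0.1107, 0.348]
orientation: [0.497, 3.101, -0.0]
force: [0.1, -0.2, -0.2]
opening: 0.755
```

Run:
```python
from h import *
A,B,o=both(["spreader","spreader_end","caddy_mouth","turner","skimmer","glass_jar","tin","spice_jar"])
rep()
# skimmer & turner in spare frame
for n in("turner","skimmer"):
    if n in o: print(n,loc(SO,SY,o[n]).round(4),o[n][2].round(4))
if "spreader" in o: print("sp",loc(CO,CY,o["spreader"]).round(4),o["spreader"][2].round(4))
f=B["frame"].astype(int)
m=((f[...,0]-f[...,2]>35)*255).astype('uint8');m[:180]=0;m[300:]=0
n,l,s,cc=cv2.connectedComponentsWithStats(m)
for i in range(1,n):
    if s[i,4]>20: print(s[i],cc[i].round(1),atz(B,cc[i],.257).round(4),atz(B,cc[i],.217).round(4))
print("pred sp upright tab top",proj(B,[*CO,.219]))
```

```text
spreader [[([157.0, 158.8], 0.94)], []] 
spreader_end [[], []] 
caddy_mouth [[([153.7, 189.1], 0.95), ([198.8, 308.1], 0.68)], [([143.7, 242.5], 0.72)]] [0.5512 0.0019 0.2514] 0.4758
turner [[([365.3, 141.8], 0.65), ([270.3, 305.5], 0.44)], [([152.0, 207.9], 0.77)]] [0.557  0.228  0.2204] 0.0033
skimmer [[([361.8, 137.9], 0.75)], [([154.1, 216.6], 0.74)]] [0.5383 0.2247 0.2177] 0.0012
glass_jar [[([319.7, 291.1], 0.68)], [([219.1, 147.2], 0.93), ([249.0, 254.5], 0.31)]] [0.766  0.0992 0.0046] 0.0072
tin [[([202.8, 307.4], 0.88)], []] 
spice_jar [[([268.4, 303.5], 0.74)], [([259.5, 144.5], 0.75)]] [ 0.779  -0.0131  0.0018] 0.0004
t 45.65 p [ 0.4614 -0.1102  0.3475] yaw-180 -18.19 F [-0.21 -0.12  0.05] open 0.748 full [-0.0468 -0.1149] spare [-0.0372 -0.3462]
turner [0.0019 0.003 ] 0.2204
skimmer [-0.016  -0.0033] 0.2177
[141 201  22  23 327] [151.6 211.4] [0.5448 0.221  0.257 ] [0.5498 0.2307 0.217 ]
pred sp upright tab top (np.float64(352.9312635752918), np.float64(226.5501537867147))
```

step_arm(
  commands=[
    [[5,8,-2,0],[8,13,-3,0],[8,17,-3,0],[8,17,-3,0],[8,17,-3,0]],
  ],
)

```text
t: 46.28
tool_pos: [0.4385, 0.0761, 0.3774]
orientation: [-0.496, -3.102, 0.001]
force: [0.3, -0.3, -0.3]
opening: 0.749
```

Run:
```python
from h import *
A,B,o=both(["spreader","turner","skimmer","tin"]);rep()
print("upright origin A",proj(A,[*CO,.178]),"B",proj(B,[*CO,.178]),"tabtop B",proj(B,[*CO,.219]))
if "spreader" in o: print("sp",loc(CO,CY,o["spreader"]).round(4),o["spreader"][2].round(4))
f=B["frame"].astype(int)
m=((f[...,0]-f[...,2]>35)*255).astype('uint8');m[:180]=0;m[300:]=0
n,l,s,cc=cv2.connectedComponentsWithStats(m)
for i in range(1,n):
    if s[i,4]>20: print(s[i],cc[i].round(1))
```

```text
spreader [[([160.3, 158.6], 0.84), ([365.8, 145.4], 0.2)], [([342.3, 245.9], 0.63)]] [ 0.4867 -0.2124  0.1675] 0.0016
turner [[([363.6, 144.9], 0.78), ([316.7, 293.5], 0.25)], [([152.1, 206.9], 0.7)]] [0.5594 0.227  0.2146] 0.0081
skimmer [[([361.9, 137.9], 0.68)], [([153.0, 216.2], 0.61), ([307.9, 146.9], 0.3)]] [0.5387 0.226  0.218 ] 0.0012
tin [[([202.2, 307.1], 0.97)], [([307.6, 145.6], 0.92)]] [ 0.7767 -0.1475  0.0128] 0.0052
t 46.77 p [0.4385 0.0761 0.3775] yaw-180 -18.21 F [ 0.4   0.84 -0.1 ] open 0.754 full [-0.1104  0.0616] spare [-0.0902 -0.1662]
upright origin A (np.float64(151.98334484690122), np.float64(166.65713554728353)) B (np.float64(348.8171452494501), np.float64(228.19406337491836)) tabtop B (np.float64(352.9312635752918), np.float64(226.5501537867147))
sp [-0.0437  0.0008] 0.1675
[141 201  22  19 268] [151.4 209.9]
[324 216  39  36 561] [343.1 234.3]
```

```bash
python3 -c "
from h import *
print(robot.hand_in())"
```

```text
the job is handed in; nothing more can be done
None
```

I finished all three moves and handed the job in at about 47 s of the 72 s allowed. No verdict is reported, so what follows rests on my own checks.

- **Turner:** it hangs on the spare hook. I slid it onto the sprung stop until the wrist force read about 9 N, then released it. The last check put it at about x = +5 mm, 215 mm high.
- **Skimmer:** it hangs on the spare hook against the turner. I pressed it to about 12.5 N, slightly above the suggested 6–12 N but well under the 20 N limit. The last check put it at about x = -16 mm, 218 mm high.
- **Spreader:** I lowered it onto the caddy mat with about 6 N, eased off, then released it. It now leans on the rim towards the robot by about 0.3–0.38 rad, under the 0.6 rad limit.
- **Jars and tin:** the robot never went near them, and their last sightings matched their starting places within the network's scatter.
- **Gripper:** it is clear of everything, and the wrist force reads near zero.

**Uncertain:**
- The networks could not see the blade end inside the caddy. Its depth and position there come from the caddy walls and the mat contact I felt.
- The network put the spreader's origin 44 mm off the caddy's centre, where the geometry suggests about 36 mm.
- I could not measure the force of the spreader tipping against the rim after release.

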